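# Release the pinned slide carrier and register it on the slide warmer

## Robot

A 7-joint arm with a two-finger parallel gripper is mounted at the origin on the work surface; the furniture and walls round the work are solid. World frame = base frame: x ahead of the robot, y to its left, z up, the work surface at z = 0. Lengths are in m, angles in rad, forces in N, time in s.
With the tool pointing down it reaches from about 0.4 to 0.85 m from the base axis. Payload 4.5 kg.
Tool frame: the origin (TCP) lies where the fingers leave the gripper's body, on its centre line; the fingertips stand 64 mm ahead of it and the grasp point (between the pads) lies 45 mm ahead of it; z points along the fingers, y is the line along which they close (so a half turn about z gives the same grasp; the last joint's range is limited). The gripper opens to 88 mm and grips with 3 to 60 N. Pads are 18 mm wide; open, the fingers measure 123 mm over their backs; the gripper's body (75 mm by 187 mm) begins 45 mm behind the grasp point.
Start: joints at [-1.133, 0.689, -0.195, 1.565, 0.157, 0.902, -0.215], TCP at [0.246, 0.575, 0.303] pointing down, gripper open.
Joint ranges: [-3.01, 3.01], [-0.46, 2.08], [-1.47, 1.51], [0.13, 2.56], [-1, 4.14], [0.04, 2.09], [-2.66, 2.66]. Speed limits (rad/s): [2.57, 2.57, 3.14, 3.14, 3.14, 3.14, 3.14].

## Interface

Orientations are given as a unit quaternion [x, y, z, w].
In Python, from plant import r gives the robot as it stands.
- The arm moves only by the tool play_rows, never from a script. Its arguments are lists of equal length, an entry for each row: "translation": the shift along the tool's x, y, z in m, a list of three; "delta_rot": the turn, a rotation vector about the tool's x, y, z in degrees, a list of three; "grip": the opening, from -1 (shut) to 1 (fully open). In form: {"translation": [[x, y, z], ...], "delta_rot": [[rx, ry, rz], ...], "grip": [grip, ...]}. A call has 1 to 20 rows; each row shifts and turns the commanded pose from where the row before left it, along the tool's axes as they then stand; what a row does not reach is not made up. A row lasts 1/8 s, in which the tool goes at most 62.5 mm and 10.7 degrees, less where a joint would pass 70% of its speed; a pose out of reach is approached as far as the arm can. A call with a gripper value outside its range is refused whole. The fingers move at their own pace and stop on an object; "squeeze" is the grip in N (left out, the last holds). Time passes only in rows, so rows that do not move let the fingers close. It gives the time, the measured TCP pose, the force, the opening and the grip force at its end, in the units of the state.
- r.get_state(): the state, without advancing time (a new reading comes with each control period).
- r.snapshot(name): name is "scene" or "top"; returns the picture (400x640x3 uint8, blue, green, red); there is no depth.
- r.get_calibration(name): a dict with "intrinsics" (3x3 intrinsics, pixels), "k1" (the pictures are not rectified: a ray, as slopes to the right and down, at radius r is drawn at 1 + k1 r^2 times it, then the intrinsics apply), "eye" and "rotation" of the camera in the world. Camera axes: x right, y up, looking along -z (the intrinsics and any distortion apply to the point x, -y, -z); pixel columns grow to the right and rows downward; lengths in m; the calibration is good to about 2 mm. A picture is of the moment at which its call begins. get_calibration takes no time and is no camera call.
- r.finish_job(): hands the job in; it is judged then, once.
Trained networks look in the newest picture that a camera, given by its name, has taken for a name from the list of things; names that differ only in an ending like _2 or _b are one class to them, and where a whole thing is asked for, a point or a joint stands for the part that bears it (a point fixed in the world has none). Each returns a list of dicts, best first, with "confidence" (0 to 1); they miss things now and then, are a little off and sometimes report something else, mostly with a low value. They report only what shows in the picture. A call takes as long as a camera call.
- r.look_for(camera, target): "point" ([x, y, z] in m, in world coordinates, good to about 4 mm: the middle of the surface that is visible of it).
- r.silhouettes(camera, target): "pixels" (400x640 bool, what is visible of it).
The state is a dict: "clock": time; "q": joint angles; "qd": joint speeds; "joint_torque": joint torques, N m; "tool_pos": TCP position; "eef_rot": TCP orientation; "contact_force": force on the tool from outside, world axes, zero at the start; "moment": the same for the moment, N m; "opening": opening from 0.0 (shut) to 1.0 (fully open); "finger_force": force on a finger pad.
Only numpy, scipy, OpenCV 4.12 (cv2) and the standard library are available. Lean on these libraries where they do the work, as an engineer would, in place of code of your own. Each camera call takes 0.05 s, during which the arm holds its last target. There are 200 camera calls.

## Task

The blue slide carrier is finished in its loading dock: pull up the red T-grip of the sprung index plunger, twist it a quarter turn so that it stays latched open by itself, and let go of it. Then draw the carrier towards you by its white handle until its tongue is clear of the metal bridge, carry it level to the slide warmer and set it down gently with its two locating holes fully over the two pins, flat on the hot plate. Leave the plunger latched open for the next carrier and leave the other bench things where they stand.

Things in the scene. Friction and masses are not known exactly. Their poses are not given: they have to be found in the camera images.
- dock: Metal dock fixed to the desk, left or right of the slide warmer, yaw up to 0.2 rad. Origin on the desk under the seated carrier's centre; x points away from the robot, z up. Base x -54 to 116, y -56 to 56, top z 12 mm; white rails beside the carrier with inner faces at y -43.5 and 43.5 (1.5 mm play), x -48 to 61, tops z 24. The seated carrier has the dock's axes, origin at (0, 0, 12) mm.
- bridge_top (a point): Centre of the top of the dock's aluminium bridge, 33 mm over the desk, on the plunger's vertical axis at x = 90, y = 0 of the dock; axes as the dock's. The bridge (48 mm in x, 68 in y, underside 23 mm over the desk) covers the carrier's tongue, so the carrier leaves only along the dock's -x; after 45 mm of sliding the tongue is clear and it may be lifted.
- index_plunger (a joint): Lift of the sprung index plunger, m: 0 home (12 mm pin in the carrier's tongue hole locks it), stop 0.024. Above 0.013 the pin clears the carrier. Spring 7 N at 0, 10 N at 0.018. Up to 0.018 the grip's cross lug lies in a deep slot and cannot turn; lifted past that it turns, and let go after a quarter turn it sits in a shallow notch at 0.0155 (latched), on the plain collar at 0.018.
- plunger_grip (a joint): Twist of the T-grip about the vertical in rad, counter-clockwise from above positive: 0 = in the slot, bar along the dock's x (0.1 rad play). It may be turned either way: the latch notches are at +1.57 and -1.57 and take the lug from about 1.4 on; stops at -1.75 and 1.75. Little friction.
- plunger_tee (a point): Centre of the red T-grip of the plunger: bar 56 mm long (this point's x), 14 mm thick (its y), 20 mm high, to be pinched across its thickness from above. 67 mm over the desk at home, rising with the plunger and turning with the grip. The steel collar under it (35 x 35 mm) ends 53 mm over the desk.
- carrier: Blue slide carrier, about 0.32 kg (varies), with two glass slides; keep it level. Origin at the centre of its plate's underside, z up. Plate 124 (x) x 84 (y) x 8 mm; tongue 32 mm wide from x 62 to 107 with the plunger's 14.5 mm hole at x 90. Locating holes through the plate: round, 13.5 mm, at (-50, 24) and a slot, 18.5 (x) x 13.5 mm (y), at (50, -24) mm.
- carrier_handle (a point): Grip point of the carrier's white handle, 35 mm straight above the carrier's origin: a bar 60 mm long (along the carrier's x), 12 mm thick (y), from 26 to 44 mm over the plate's underside. Pinch it across y from above.
- slide_warmer: White slide warmer fixed to the desk beside the dock, left or right, yaw up to 0.2 rad. Origin on the desk under the place of the carrier's centre; x away from the robot, z up. Housing x -74 to 106, y -60 to 60 mm, dark hot plate on top 40 mm over the desk. Seated, the carrier's axes are parallel to the warmer's (turned half round it fits too).
- hotplate_center (a point): Point on the hot plate, 40 mm above the warmer's origin, where the carrier's origin belongs; axes as the warmer's. Two steel pins, 10 mm thick, stand 12 mm over the plate at (-50, 24) and (50, -24) mm from here; their upper 5 mm taper to about 4 mm. The carrier's holes have 1.7 mm play over them.
- staining_jar: Bystander: square glass staining jar with violet stain, 61 x 53 x 101 mm, on the back row; origin at its underside.
- lab_timer: Bystander: small white kitchen-type lab timer, 60 x 64 x 18 mm, at the right front; origin at its underside.
- petri_dish_a: Bystander: closed petri dish, 90 mm, 15 mm high, lower one of a stack of two at the right front; origin at its underside.
- petri_dish_b: Bystander: pink petri dish lying on the other one, 90 mm, 15 mm high; origin at its underside.
- reagent_black: Bystander: amber bottle with black cap, 36 mm, 74 mm high, at the right; origin at its underside.
- reagent_red: Bystander: amber bottle with red cap, 36 mm, 80 mm high, at the right; origin at its underside.

How it is judged:
On the way, in this order (a step that is already met when the one before it is completed fails the run):
1. the index plunger stays latched open by itself, let go of by the robot, with the carrier still in the dock (value of joint index_plunger above 0.013 m and contact force between the fingers and anything else below 0.3 N and distance of carrier from where it was at the start of the episode below 0.006 m), for 0.3 s.
2. the carrier has been drawn at least 40 mm forward out of the dock, the plunger still latched open (x of carrier in the frame of dock below -0.04 m and value of joint index_plunger above 0.013 m), for 0.1 s.
At the end, for the whole second after the job is handed in: The carrier lies flat on the hot plate with both pins in its holes (origin within 5 mm of the plate's centre point sideways and 2.5 mm in height, in line with the warmer within 0.07 rad, tilted less than 0.04 rad, at rest), and the index plunger is still latched open (lifted more than 13 mm) (value of joint index_plunger above 0.013 m and horizontal distance between carrier and hotplate_center below 0.005 m and z of carrier in the frame of hotplate_center between -0.003 and 0.0025 m and angle between the x axis of carrier and the x axis of slide_warmer, either way round below 0.07 rad and angle between carrier's own z axis and vertical below 0.04 rad and linear speed of carrier below 0.02 m/s); the robot touches nothing.
It fails at once if the carrier is tilted more than 0.3 rad (angle between carrier's own z axis and vertical above 0.3 rad).
It fails at once if the carrier is dropped or thrown (faster than 0.5 m/s while the fingers do not touch it) (linear speed of carrier above 0.5 m/s and contact force between the fingers and carrier below 0.1 N).
It fails at once if another thing on the bench (jar, timer, dishes, bottles) is moved by more than 30 mm (distance of any of staining_jar, lab_timer, petri_dish_a, petri_dish_b, reagent_black, reagent_red from where it was at the start of the episode above 0.03 m).
It also fails if it takes over 64 s, if anything falls off the work surface, if the arm or the gripper's body presses on something with over 40 N, if the wrist force passes 120 N, or if a joint passes its speed limit or range.

## Working session

There is one attempt and no reset: what is moved stays moved. The work goes in short steps, Python scripts to look and compute and a tool call to move; the robot and the scene stay as the last step left them, time stands still between calls to the robot, and variables do not carry over. Pictures are saved under pics/ and viewed, at most 11 in all, crops included, and the job is handed in when it is done.

Besides the shell and the picture viewer there is one more tool, called after "Emit:" by a JSON object that holds its "op" and its "data", one argument or row to a line. play_rows: Moves the arm, as the interface text tells. Its arguments: {"type":"object","properties":{"translation":{"type":"array","items":{"type":"array","items":{"type":"number"}}},"delta_rot":{"type":"array","items":{"type":"array","items":{"type":"number"}}},"grip":{"type":"array","items":{"type":"number"}},"squeeze":{"type":"number"}},"required":["translation","delta_rot","grip"]}

```bash
mkdir -p pics; cat > h.py <<'E'
import numpy as np, cv2
from plant import r
from scipy.spatial.transform import Rotation as R
def K(n):
    c=r.get_calibration(n); return np.array(c["intrinsics"]),float(c["k1"]),np.array(c["eye"]),np.array(c["rotation"])
def proj(n,P):
    k,k1,e,Rm=K(n)
    p=(np.atleast_2d(P)-e)@Rm; s=np.c_[p[:,0]/-p[:,2],-p[:,1]/-p[:,2]]
    s=s*(1+k1*(s**2).sum(1))[:,None]
    return s@k[:2,:2].T+k[:2,2]
def ray(n,uv):
    k,k1,e,Rm=K(n)
    d=(np.atleast_2d(uv)-k[:2,2])@np.linalg.inv(k[:2,:2]).T; s=d.copy()
    for _ in range(20): s=d/(1+k1*(s**2).sum(1))[:,None]
    v=np.c_[s[:,0],-s[:,1],-np.ones(len(s))]@Rm.T
    return e,v
def onz(n,uv,z):
    e,v=ray(n,uv); return e+v*((z-e[2])/v[:,2])[:,None]
def tri(uvs):
    A=np.zeros((3,3));b=np.zeros(3)
    for n,uv in uvs:
        e,v=ray(n,uv); v=v[0]/np.linalg.norm(v[0]); M=np.eye(3)-np.outer(v,v); A+=M; b+=M@e
    return np.linalg.solve(A,b)
E
python3 - <<'E'
from h import *
for n in("scene","top"):
    cv2.imwrite(f"pics/{n}0.png",r.snapshot(n)); c=r.get_calibration(n); print(n,c["eye"],np.round(c["rotation"],3).tolist(),c["intrinsics"],c["k1"])
    for t in("carrier","carrier_handle","plunger_tee","dock","slide_warmer","hotplate_center","bridge_top","staining_jar","reagent_red","reagent_black","petri_dish_a","lab_timer"):
        print(n,t,[(np.round(d["point"],3).tolist(),round(d["confidence"],2)) for d in r.look_for(n,t)][:3])
s=r.get_state(); print(s["clock"],s["tool_pos"],s["eef_rot"],s["opening"])
E
```

```text
scene [0.98125905 0.5013455  0.66451357] [0.116, 0.414, 0.868, 0.249] [[494.57764422   0.         317.93711965]
 [  0.         494.57764422 194.22447034]
 [  0.           0.           1.        ]] -0.06303597299960903
scene carrier [([0.598, -0.137, 0.022], 0.58)]
scene carrier_handle [([0.596, -0.139, 0.02], 0.95), ([0.681, -0.151, 0.074], 0.31)]
scene plunger_tee [([0.68, -0.146, 0.068], 0.72), ([0.438, -0.233, 0.009], 0.55)]
scene dock [([0.67, -0.125, 0.02], 0.8)]
scene slide_warmer [([0.613, 0.069, 0.04], 0.78)]
scene hotplate_center [([0.613, 0.07, 0.037], 0.98)]
scene bridge_top [([0.668, -0.119, 0.022], 0.77)]
scene staining_jar [([0.802, -0.051, 0.079], 0.84)]
scene reagent_red [([0.448, -0.343, 0.058], 0.51)]
scene reagent_black [([0.49, -0.305, 0.042], 0.78)]
scene petri_dish_a [([0.42, -0.262, 0.027], 0.66), ([0.438, -0.232, 0.011], 0.52)]
scene lab_timer [([0.406, -0.164, 0.014], 0.97)]
top [ 0.49555581 -0.12092912  0.9786729 ] [0.041, -0.042, -0.699, 0.713] [[413.16968785   0.         307.30070199]
 [  0.         413.16968785 198.34848115]
 [  0.           0.           
[... 221 characters left out ...]
173, 0.015], 0.68), ([0.593, 0.054, 0.04], 0.33)]
top dock [([0.658, -0.151, 0.023], 0.81)]
top slide_warmer [([0.593, 0.053, 0.041], 0.64)]
top hotplate_center [([0.593, 0.053, 0.037], 0.73), ([0.678, -0.155, 0.076], 0.56)]
top bridge_top [([0.659, -0.158, 0.021], 0.88)]
top staining_jar [([0.788, -0.075, 0.084], 0.7)]
top reagent_red [([0.45, -0.344, 0.061], 0.6), ([0.416, -0.265, 0.038], 0.23)]
top reagent_black [([0.452, -0.346, 0.06], 0.74), ([0.48, -0.305, 0.05], 0.58)]
top petri_dish_a [([0.414, -0.263, 0.032], 0.56)]
top lab_timer [([0.398, -0.174, 0.015], 0.91)]
1.3 [0.2455493  0.57476058 0.30274155] [ 2.00514594e-01  9.79690715e-01  3.21297270e-05 -5.36250956e-06] 1.003158574789874
```

View pics/scene0.png

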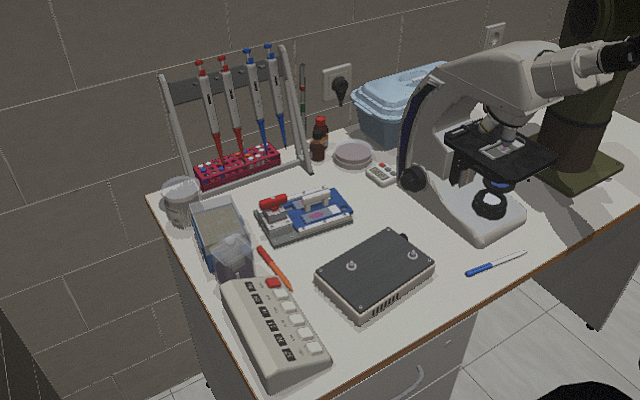

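View pics/top0.png

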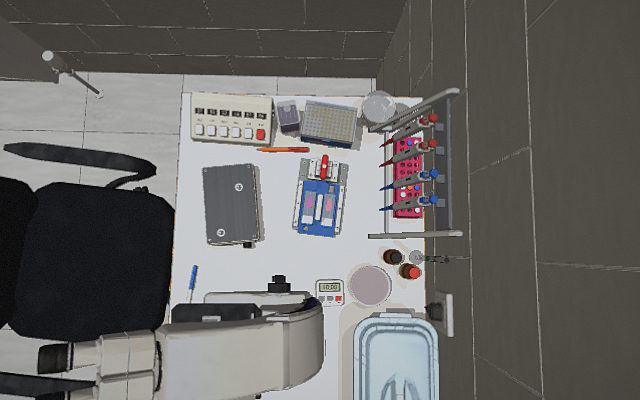

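The scene view shows the dock with the blue carrier and red grip at about (300,212) and the warmer with its two pins at (351,266) and (412,255). The top view shows the tee at (324,167), the carrier at (318,207), and the warmer pins at (239,187) and (221,232). A microscope stands in front.

```bash
sed -i 's/np.array(c\["rotation"\])/R.from_quat(c["rotation"]).as_matrix()/' h.py
python3 - <<'E'
from h import *
s=cv2.imread("pics/scene0.png");t=cv2.imread("pics/top0.png")
def crop(im,u,v,w,h,f): return cv2.resize(im[v:v+h,u:u+w],None,fx=f,fy=f,interpolation=cv2.INTER_CUBIC)
a=crop(s,245,175,200,150,4)
b=crop(t,190,140,170,120,4.7)
cv2.imwrite("pics/a.png",a);cv2.imwrite("pics/b.png",b)
for n,t_ in (("scene",[(351,266),(412,255)]),("top",[(239,187),(221,232)])):
    print(n,onz(n,t_,0.052).round(4).tolist())
print("corners desk",onz("top",[(160,385),(280,330),(280,290),(325,330)],0.0).round(3).tolist(),onz("top",[(160,385),(280,330),(280,290),(325,330)],0.25).round(3).tolist())
for c in("scene","top"):
  for g in ("plunger_tee","carrier_handle","hotplate_center","carrier","dock"):
    for d in r.silhouettes(c,g)[:2]:
      m=d["pixels"]; ys,xs=np.nonzero(m); print(c,g,round(d["confidence"],2),m.sum(),xs.min(),xs.max(),ys.min(),ys.max(),xs.mean().round(1),ys.mean().round(1))
E
```

```text
scene [[0.639, 0.0492, 0.052], [0.5363, 0.0843, 0.052]]
top [[0.6283, 0.0338, 0.052], [0.526, 0.07, 0.052]]
corners desk [[0.184, 0.201, 0.0], [0.307, -0.064, 0.0], [0.396, -0.062, 0.0], [0.308, -0.168, 0.0]] [[0.263, 0.119, 0.25], [0.355, -0.079, 0.25], [0.422, -0.077, 0.25], [0.356, -0.156, 0.25]]
scene plunger_tee 0.63 324 259 286 194 211 272.5 202.2
scene carrier_handle 0.96 1722 281 352 188 231 315.2 207.8
scene carrier 0.77 1672 281 352 189 231 315.1 207.9
scene carrier 0.73 232 314 327 116 146 321.6 127.9
scene dock 0.7 376 258 287 193 211 273.1 202.7
scene dock 0.66 2303 254 352 185 248 291.5 220.8
top plunger_tee 0.6 190 319 328 155 179 323.9 167.0
top carrier_handle 0.79 1876 298 339 180 236 318.3 208.1
top hotplate_center 0.86 4254 202 260 163 247 231.2 204.9
top hotplate_center 0.39 152 320 328 155 179 323.9 166.9
top carrier 0.73 1937 298 338 179 237 318.1 208.8
top dock 0.78 1709 292 347 154 234 321.3 183.6
```

View pics/a.png

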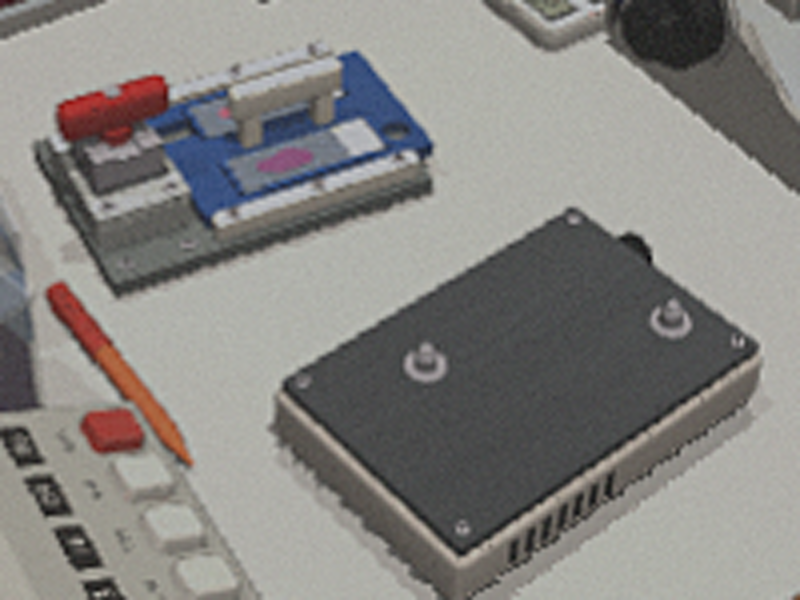

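View pics/b.png

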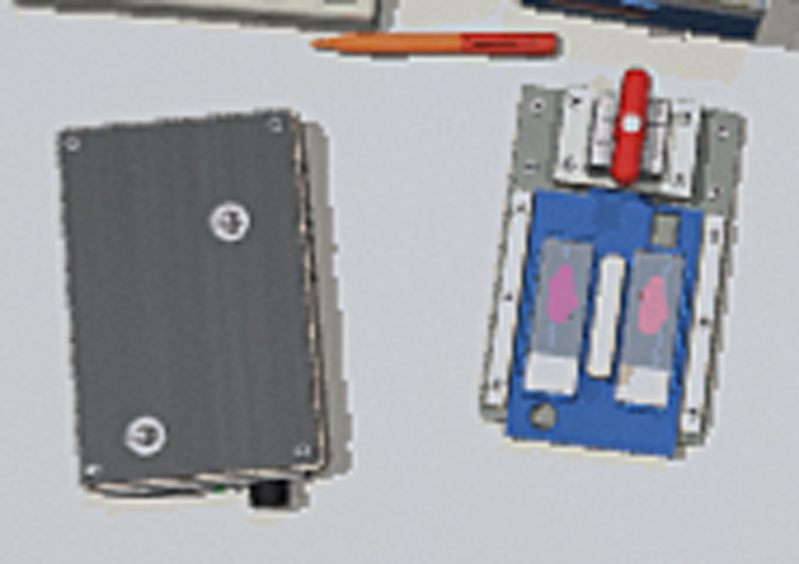

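Crop a (scene) shows pin washers at (426,366) and (671,320), with the handle bar, tee and round hole (397,130) visible. Crop b (top) shows washers at (231,222) and (146,436), tee centre at (630,127), handle at (606,317) and round hole at (543,416). I'll fit both body poses to these points from both views.

```bash
cat > fit.py <<'E'
from h import *
from scipy.optimize import least_squares
A=lambda p:((p[0]+.5)/4-.5+245,(p[1]+.5)/4-.5+175)
B=lambda p:((p[0]+.5)/4.7-.5+190,(p[1]+.5)/4.7-.5+140)
mm=1e-3
W=[("scene",A((426,366)),(50,-24,40)),("scene",A((671,320)),(-50,24,40)),("top",B((231,222)),(50,-24,40)),("top",B((146,436)),(-50,24,40)),
("scene",A((427,345)),(50,-24,52)),("scene",A((673,303)),(-50,24,52)),
("top",B((60,132)),(106,60,40)),("top",B((293,110)),(106,-60,40)),("top",B((318,468)),(-74,-60,40)),("top",B((83,485)),(-74,60,40)),
("scene",A((280,393)),(106,-60,40)),("scene",A((458,552)),(106,60,40)),("scene",A((758,350)),(-74,60,40)),("scene",A((572,210)),(-74,-60,40))]
D=[("top",B((630,124)),(90,0,77)),("top",B((606,317)),(0,0,56)),("top",B((543,416)),(-50,24,20)),("scene",A((397,130)),(-50,24,20)),
("top",B((537,190)),(62,42,20)),("top",B((680,456)),(-62,-42,20)),("top",B((505,437)),(-62,42,20)),
("scene",A((358,53)),(-62,-42,20)),("scene",A((432,148)),(-62,42,20)),("scene",A((232,92)),(30,0,56)),("scene",A((340,63)),(-30,0,56)),
("scene",A((112,92)),(90,0,77)),("top",B((527,87)),(116,56,12)),("top",B((747,113)),(116,-56,12)),("scene",A((118,285)),(116,56,12)),
("top",B((636,70)),(118,0,74)),("top",B((623,183)),(62,0,74)),
("scene",A((110,112)),(90,0,67))]
def model(p,P):
    c,s=np.cos(p[3]),np.sin(p[3]); P=np.array(P)*mm
    return np.c_[p[0]+c*P[:,0]-s*P[:,1],p[1]+s*P[:,0]+c*P[:,1],p[2]+P[:,2]]
def res(p,L):
    out=[]
    for n in("scene","top"):
        l=[x for x in L if x[0]==n]; out.append(proj(n,model(p,[x[2] for x in l]))-np.array([x[1] for x in l]))
    return np.vstack(out)
for nm,L,x0 in(("warmer",W,(.59,.05,0,0)),("dock",D,(.59,-.145,0,0))):
    for cams in (("scene","top"),("scene",),("top",)):
        l=[x for x in L if x[0] in cams]
        def f(p):
            return np.concatenate([ (proj(n,model(p,[x[2] for x in l if x[0]==n]))-np.array([x[1] for x in l if x[0]==n])).ravel() for n in cams]+[[0 if len(cams)>1 else p[2]*1e4]])
        q=least_squares(f,x0,loss="soft_l1"); print(nm,cams,q.x.round(4),np.abs(f(q.x)).max().round(2))
        if len(cams)>1: print(f(q.x)[:-1].reshape(-1,2).round(1).tolist())
E
python3 fit.py
```

```text
warmer ('scene', 'top') [ 0.5774  0.0552 -0.0057  0.1118] 3.45
[[-0.2, 0.3], [-0.6, 1.1], [-0.2, 0.7], [-0.3, 0.6], [-2.3, -3.5], [0.3, 1.5], [2.4, -1.0], [0.3, -2.4], [0.2, 0.6], [0.4, 0.3], [-1.5, -0.8], [0.7, -0.7], [1.5, 0.6], [-1.4, 2.0]]
warmer ('scene',) [ 0.5804  0.0588 -0.      0.1148] 3.53
warmer ('top',) [ 0.5777  0.0544 -0.      0.1084] 1.81
dock ('scene', 'top') [ 0.5866 -0.1473 -0.006  -0.1091] 1.47
[[-0.5, 0.4], [-0.3, -0.2], [0.3, -0.6], [-0.7, 0.4], [-0.2, -0.8], [0.1, 0.7], [-1.1, 0.1], [0.9, -0.3], [0.3, 0.3], [0.1, -0.1], [0.2, 0.2], [-0.0, 0.2], [-1.5, 0.5], [-0.1, -0.1], [-0.8, -0.1], [-1.2, 0.2], [0.5, -0.2], [0.2, 0.2]]
dock ('scene',) [ 0.5898 -0.1411 -0.     -0.1093] 1.3
dock ('top',) [ 0.586  -0.1476 -0.     -0.106 ] 1.1
```

```bash
cat > fit2.py <<'E'
import io,contextlib
with contextlib.redirect_stdout(io.StringIO()): from fit import *
def projc(n,P,c):
    # camera correction: rotate about eye by c[3:6], shift by c[:3]
    k,k1,e,Rm=K(n); P=np.atleast_2d(P)
    p=(P-e-c[:3])@R.from_rotvec(c[3:]).as_matrix()@Rm
    s=np.c_[p[:,0]/-p[:,2],p[:,1]/p[:,2]]; s=s*(1+k1*(s**2).sum(1))[:,None]
    return s@k[:2,:2].T+k[:2,2]
Wf=[x for x in W if abs(x[2][1])==24]
def f(p):
    o=[]
    for body,L in((p[0:3],Wf),(p[3:6],D)):
        for n,c in(("scene",p[6:12]),("top",p[12:18])):
            l=[x for x in L if x[0]==n]
            o.append((projc(n,model([body[0],body[1],0,body[2]],[x[2] for x in l]),c)-np.array([x[1] for x in l])).ravel())
    for c in(p[6:12],p[12:18]): o+= [c[:3]/.002,c[3:]/.004]
    return np.concatenate(o)
q=least_squares(f,np.r_[.58,.055,.11,.587,-.147,-.108,np.zeros(12)],loss="soft_l1",x_scale=np.r_[np.ones(6)*.01,np.ones(12)*.002])
if __name__=="__main__":
    print(q.x[:6].round(4),q.x[6:].round(4).tolist(),2*q.cost)
    for nm,s,t in(("eyepiece",(632,52),(45,357)),("eyep2",(632,52),(45,388)),("headtop",(547,47),(150,350)),("armback",(440,70),(318,340)),("knob",(412,178),(279,284))):
        X=tri([("scene",s),("top",t)]); print(nm,X.round(3),proj("scene",X)-s)
    print(proj("scene",[[0,0,0],[0,0,.3]]),proj("top",[[0.05,0,.3]]))
E
python3 fit2.py; sed -n 1,5p pics/none 2>/dev/null; python3 - <<'E'
import cv2
im=cv2.imread('pics/top0.png')[230:400,0:460]; cv2.imwrite('pics/c.png',cv2.resize(im,None,fx=1.7,fy=1.7))
E
```

```text
[ 0.5773  0.055   0.1142  0.5864 -0.1465 -0.1075] [-0.0, -0.0001, 0.0005, -0.0034, 0.0011, -0.0008, 0.0, 0.0001, 0.0001, 0.0008, -0.0002, 0.0008] 10.171716791364588
eyepiece [0.348 0.216 0.421] [[-4.33724213  1.4417774 ]]
eyep2 [0.313 0.208 0.414] [[ 2.6177805  -0.93478095]]
headtop [0.348 0.096 0.385] [[-4.29765233  1.04853155]]
armback [ 0.329 -0.134  0.254] [[-7.76718747  0.28663548]]
knob [ 0.416 -0.063  0.074] [[-0.45440298 -0.00057227]]
[[560.00558969 159.85822089]
 [602.88858579  37.18166121]] [[218.34953657 550.99414107]]
```

View pics/c.png

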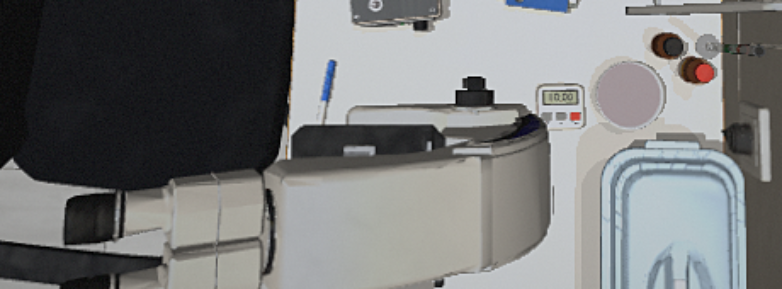

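The crop shows the tall microscope at the front (head about 0.4 m high at x 0.25–0.40), so I travel high first.

Emit:
{"op": "play_rows", "data": {
  "translation": [
    [0, 0, -0.05],
    [0, 0, -0.05],
    [0, 0, -0.04],
    [-0.044, -0.0084, 0],
    [-0.044, -0.0084, 0],
    [-0.044, -0.0084, 0],
    [-0.044, -0.0084, 0],
    [-0.044, -0.0084, 0],
    [-0.044, -0.0084, 0],
    [-0.044, -0.0084, 0],
    [-0.044, -0.0084, 0],
    [-0.044, -0.0084, 0]
  ],
  "delta_rot": [
    [0, 0, 0],
    [0, 0, 0],
    [0, 0, 0],
    [0, 0, 0],
    [0, 0, 0],
    [0, 0, 0],
    [0, 0, 0],
    [0, 0, 0],
    [0, 0, 0],
    [0, 0, 0],
    [0, 0, 0],
    [0, 0, 0]
  ],
  "grip": [1, 1, 1, 1, 1, 1, 1, 1, 1, 1, 1, 1]
}}

```text
clock: 3.3
tool_pos: [0.5811, 0.3487, 0.4428]
eef_rot: [0.2, 0.98, 0.0, -0.0]
contact_force: [0.2, 0.6, -0.1]
opening: 1.003
finger_force: 0.0
```

```bash
cat > st.py <<'E'
from h import *
import sys
def st():
    s=r.get_state(); Rm=R.from_quat(s["eef_rot"]).as_matrix()
    print("t",round(s["clock"],2),"pos",np.round(s["tool_pos"],4),"yaz",np.degrees(np.arctan2(Rm[1,1],Rm[0,1])).round(2),"zax",Rm[:,2].round(4),"q",np.round(s["q"],2),"F",np.round(s["contact_force"],1),"M",np.round(s["moment"],2),"op",round(s["opening"],3),"ff",np.round(s["finger_force"],1))
    return s,Rm
def to(x,y,z,yaz=None):
    s,Rm=st(); d=Rm.T@(np.array([x,y,z])-s["tool_pos"]); print("tool delta",d.round(4), "rz", None if yaz is None else (-(yaz-np.degrees(np.arctan2(Rm[1,1],Rm[0,1])))))
if __name__=="__main__":
    a=[float(v) for v in sys.argv[1:]]
    to(*a) if a else st()
E
python3 st.py .6759 -.1562 .20 83.84
```

```text
t 3.3 pos [0.5811 0.3487 0.4428] yaz 66.87 zax [-0.e+00  2.e-04 -1.e+00] q [-0.52  0.66 -0.18  1.17  0.12  1.32  0.47] F [ 0.2  0.6 -0.1] M [-0.03 -0.06  0.02] op 1.003 ff 0.0
tool delta [-0.2856 -0.4271  0.2427] rz -16.968790531545423
```

Emit:
{"op": "play_rows", "data": {
  "translation": [
    [-0.026, -0.0388, 0],
    [-0.026, -0.0388, 0],
    [-0.026, -0.0388, 0],
    [-0.026, -0.0388, 0],
    [-0.026, -0.0388, 0],
    [-0.026, -0.0388, 0],
    [-0.026, -0.0388, 0],
    [-0.026, -0.0388, 0],
    [-0.026, -0.0388, 0],
    [-0.026, -0.0388, 0],
    [-0.026, -0.0388, 0],
    [0, 0, 0.05],
    [0, 0, 0.05],
    [0, 0, 0.05],
    [0, 0, 0],
    [0, 0, 0]
  ],
  "delta_rot": [
    [0, 0, 0],
    [0, 0, 0],
    [0, 0, 0],
    [0, 0, 0],
    [0, 0, 0],
    [0, 0, 0],
    [0, 0, 0],
    [0, 0, 0],
    [0, 0, 0],
    [0, 0, 0],
    [0, 0, 0],
    [0, 0, -8.5],
    [0, 0, -8.5],
    [0, 0, 0],
    [0, 0, 0],
    [0, 0, 0]
  ],
  "grip": [1, 1, 1, 1, 1, 1, 1, 1, 1, 1, 1, 1, 1, 1, 1, 1]
}}

```text
clock: 5.3
tool_pos: [0.6765, -0.1553, 0.2948]
eef_rot: [0.054, 0.999, -0.0, 0.002]
contact_force: [-0.2, 0.1, 1.0]
opening: 0.999
finger_force: 0.0
```

```bash
python3 st.py .6759 -.1562 .15 83.84; python3 - <<'E'
from h import *
s=r.snapshot("scene");t=r.snapshot("top")
a=cv2.resize(s[60:310,180:480],None,fx=1.6,fy=1.6); b=cv2.resize(t[60:310,190:390],None,fx=1.6,fy=1.6)
cv2.imwrite("pics/d.png",np.hstack([a,b]))
E
```

```text
t 5.3 pos [ 0.6765 -0.1553  0.2948] yaz 83.85 zax [ 3.3e-03 -4.0e-04 -1.0e+00] q [ 0.28  0.8  -0.24  1.34  0.2   1.02  1.46] F [-0.2  0.1  1. ] M [ 0.04 -0.    0.03] op 0.999 ff 0.0
tool delta [ 0.0009 -0.001   0.1448] rz 0.010268786397915619
```

View pics/d.png

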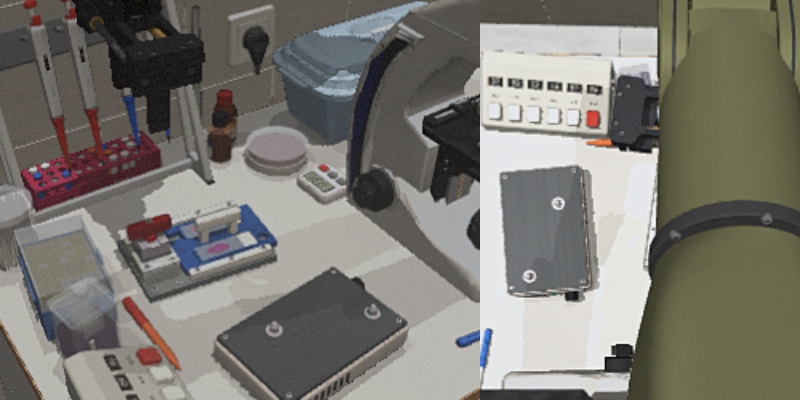

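The left half (scene) shows the gripper above the dock with a finger at about (160,100). The right half (top) shows the arm hiding the dock, with the microscope cleared. I descend further to compare the fingers with the tee.

Emit:
{"op": "play_rows", "data": {
  "translation": [
    [0.001, -0.001, 0.045],
    [0, 0, 0.045],
    [0, 0, 0.043],
    [0, 0, 0],
    [0, 0, 0]
  ],
  "delta_rot": [
    [0, 0, 0],
    [0, 0, 0],
    [0, 0, 0],
    [0, 0, 0],
    [0, 0, 0]
  ],
  "grip": [1, 1, 1, 1, 1]
}}

```text
clock: 6.02
tool_pos: [0.676, -0.1562, 0.1625]
eef_rot: [0.054, 0.999, -0.0, 0.002]
contact_force: [1.3, -0.4, -0.0]
opening: 1.0
finger_force: 0.0
```

```bash
python3 - <<'E'
from st import *
from fit2 import projc,q
s,Rm=st()
im=r.snapshot("scene").copy()
x0,y0,f=225,140,7
im=cv2.resize(im[y0:y0+85,x0:x0+112],None,fx=f,fy=f,interpolation=cv2.INTER_CUBIC)
for y,c in((.044,(0,255,0)),(-.044,(0,255,255))):
  for x in(-.009,.009):
    P=s["tool_pos"]+Rm@np.array([x,y,.064])
    for pr,c2 in((proj("scene",P),c),(projc("scene",P,q.x[6:12]),(255,0,255))):
        u=pr[0]; print(u.round(1)); cv2.circle(im,(int((u[0]-x0+.5)*f),int((u[1]-y0+.5)*f)),4,c2,-1)
cv2.imwrite("pics/e.png",im)
E
```

```text
t 6.03 pos [ 0.676  -0.1562  0.1625] yaz 83.86 zax [ 4.7e-03 -6.0e-04 -1.0e+00] q [ 0.27  0.95 -0.21  1.44  0.25  0.77  1.43] F [ 1.3 -0.4 -0. ] M [ 0.03  0.03 -0.02] op 1.0 ff 0.0
[276.2 202.2]
[276.2 204.2]
[285.5 199.4]
[285.5 201.4]
[258.9 175.6]
[258.9 177.6]
[267.7 173.2]
[267.7 175.2]
```

View pics/e.png

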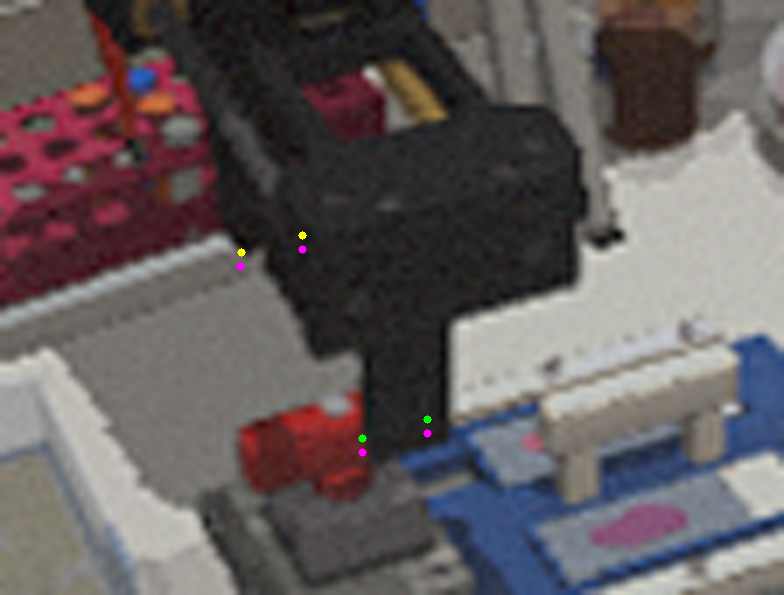

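The finger's edges agree with the projection to within 0.5 px sideways, and it stands beside the tee at (305,445). I lower to tip height 58 mm and close softly to feel how far off centre the grip is.

Emit:
{"op": "play_rows", "data": {
  "translation": [
    [0, 0, 0.02],
    [0, 0, 0.0205],
    [0, 0, 0],
    [0, 0, 0],
    [0, 0, 0],
    [0, 0, 0],
    [0, 0, 0],
    [0, 0, 0],
    [0, 0, 0]
  ],
  "delta_rot": [
    [0, 0, 0],
    [0, 0, 0],
    [0, 0, 0],
    [0, 0, 0],
    [0, 0, 0],
    [0, 0, 0],
    [0, 0, 0],
    [0, 0, 0],
    [0, 0, 0]
  ],
  "grip": [1, 1, 1, -1, -1, -1, -1, -1, -1],
  "squeeze": 12
}}

```text
clock: 7.2
tool_pos: [0.6742, -0.1561, 0.1193]
eef_rot: [0.054, 0.999, 0.0, 0.0]
contact_force: [0.3, 0.4, -0.4]
opening: 0.346
finger_force: 0.0
```

```bash
python3 st.py
```

```text
t 7.2 pos [ 0.6742 -0.1561  0.1193] yaz 83.86 zax [ 1.e-04  0.e+00 -1.e+00] q [ 0.26  1.01 -0.2   1.46  0.26  0.7   1.41] F [ 0.3  0.4 -0.4] M [ 0.04 -0.03 -0.03] op 0.346 ff 0.0
```

Emit:
{"op": "play_rows", "data": {
  "translation": [
    [-0.001, 0, -0.002],
    [0, 0, 0],
    [0, 0, 0],
    [0, 0, 0],
    [0, 0, 0],
    [0, 0, 0]
  ],
  "delta_rot": [
    [0, 0, 0],
    [0, 0, 0],
    [0, 0, 0],
    [0, 0, 0],
    [0, 0, 0],
    [0, 0, 0]
  ],
  "grip": [-1, -1, -1, -1, -1, -1]
}}

```text
clock: 7.95
tool_pos: [0.6755, -0.1551, 0.1215]
eef_rot: [0.053, 0.999, 0.001, 0.0]
contact_force: [-0.6, 5.1, 3.9]
opening: 0.159
finger_force: 24.9
```

```bash
python3 st.py
```

```text
t 7.95 pos [ 0.6755 -0.1551  0.1215] yaz 83.9 zax [ 6.0e-04  1.4e-03 -1.0e+00] q [ 0.26  1.   -0.2   1.45  0.26  0.71  1.42] F [-0.6  5.1  3.9] M [ 1.29  0.2  -0.04] op 0.159 ff 24.9
```

Emit:
{"op": "play_rows", "data": {
  "translation": [
    [0, 0.001, 0],
    [0, 0, 0],
    [0, 0, -0.006],
    [0, 0, -0.006],
    [0, 0, -0.006],
    [0, 0, -0.005],
    [0, 0, 0],
    [0, 0, 0]
  ],
  "delta_rot": [
    [0, 0, 0],
    [0, 0, 0],
    [0, 0, 0],
    [0, 0, 0],
    [0, 0, 0],
    [0, 0, 0],
    [0, 0, 0],
    [0, 0, 0]
  ],
  "grip": [-1, -1, -1, -1, -1, -1, -1, -1],
  "squeeze": 45
}}

```text
clock: 8.95
tool_pos: [0.6752, -0.1549, 0.1422]
eef_rot: [0.053, 0.999, 0.0, -0.0]
contact_force: [3.9, 4.2, -11.5]
opening: 0.152
finger_force: 60.7
```

```bash
python3 st.py
```

```text
t 8.95 pos [ 0.6752 -0.1549  0.1422] yaz 83.88 zax [-6.e-04  8.e-04 -1.e+00] q [ 0.26  0.98 -0.21  1.45  0.25  0.74  1.42] F [  3.9   4.2 -11.5] M [ 0.87 -1.02  0.01] op 0.152 ff 60.7
```

Emit:
{"op": "play_rows", "data": {
  "translation": [
    [0, 0.001, -0.001],
    [0, 0, 0],
    [0, 0, 0],
    [0, 0, 0],
    [0, 0, 0]
  ],
  "delta_rot": [
    [0, 0, 8],
    [0, 0, 8],
    [0, 0, 8],
    [0, 0, 8],
    [0, 0, 0]
  ],
  "grip": [-1, -1, -1, -1, -1]
}}

```text
clock: 9.57
tool_pos: [0.6756, -0.1538, 0.1433]
eef_rot: [0.327, 0.945, 0.0, -0.0]
contact_force: [3.5, 3.5, -11.6]
opening: 0.152
finger_force: 60.7
```

```bash
python3 st.py
```

```text
t 9.57 pos [ 0.6756 -0.1538  0.1433] yaz 51.82 zax [-2.e-04  3.e-04 -1.e+00] q [ 0.19  0.97 -0.06  1.45  0.07  0.72  1.  ] F [  3.5   3.5 -11.6] M [ 0.8  -1.12  0.02] op 0.152 ff 60.7
```

Emit:
{"op": "play_rows", "data": {
  "translation": [
    [0, 0, 0],
    [0, 0, 0],
    [0, 0, 0],
    [0, 0, 0],
    [0, 0, 0],
    [0, 0, 0],
    [0, 0, 0]
  ],
  "delta_rot": [
    [0, 0, 9.7],
    [0, 0, 9.7],
    [0, 0, 9.7],
    [0, 0, 9.7],
    [0, 0, 9.7],
    [0, 0, 9.7],
    [0, 0, 0]
  ],
  "grip": [-1, -1, -1, -1, -1, -1, -1]
}}

```text
clock: 10.45
tool_pos: [0.6771, -0.1531, 0.1438]
eef_rot: [0.745, 0.667, 0.001, 0.001]
contact_force: [7.0, 3.1, -12.4]
opening: 0.155
finger_force: 60.5
```

```bash
python3 st.py
```

```text
t 10.45 pos [ 0.6771 -0.1531  0.1438] yaz -6.34 zax [ 2.6e-03  3.0e-04 -1.0e+00] q [ 0.06  0.98  0.21  1.46 -0.26  0.72  0.26] F [  7.    3.1 -12.4] M [ 0.67 -1.56  0.06] op 0.155 ff 60.5
```

Emit:
{"op": "play_rows", "data": {
  "translation": [
    [0, 0.001, 0.003],
    [0, 0, 0.003],
    [0, 0, 0.003],
    [0, 0, 0]
  ],
  "delta_rot": [
    [0, 0, 0],
    [0, 0, 0],
    [0, 0, 0],
    [0, 0, 0]
  ],
  "grip": [-1, -1, -1, -1]
}}

```text
clock: 10.95
tool_pos: [0.6775, -0.1532, 0.137]
eef_rot: [0.745, 0.667, 0.001, -0.0]
contact_force: [1.8, 5.6, 2.4]
opening: 0.153
finger_force: 60.8
```

```bash
python3 st.py
```

```text
t 10.95 pos [ 0.6775 -0.1532  0.137 ] yaz -6.29 zax [ 0.0016  0.0016 -1.    ] q [ 0.06  0.99  0.2   1.46 -0.26  0.72  0.26] F [1.8 5.6 2.4] M [ 1.04 -0.21 -0.06] op 0.153 ff 60.8
```

Emit:
{"op": "play_rows", "data": {
  "translation": [
    [0, 0, 0],
    [0, 0, 0],
    [0, 0, 0],
    [0, 0, 0],
    [0, 0, 0],
    [0, 0, 0]
  ],
  "delta_rot": [
    [0, 0, 0],
    [0, 0, 0],
    [0, 0, 0],
    [0, 0, 0],
    [0, 0, 0],
    [0, 0, 0]
  ],
  "grip": [0.2, 0.2, 0.2, 0.2, 0.2, 0.2]
}}

```text
clock: 11.7
tool_pos: [0.6764, -0.1543, 0.1361]
eef_rot: [0.745, 0.667, -0.0, -0.0]
contact_force: [0.1, 0.4, -0.4]
opening: 0.604
finger_force: 0.0
```

```bash
python3 st.py
```

```text
t 11.7 pos [ 0.6764 -0.1543  0.1361] yaz -6.33 zax [-2.e-04  0.e+00 -1.e+00] q [ 0.06  0.99  0.2   1.46 -0.26  0.71  0.26] F [ 0.1  0.4 -0.4] M [-0.08  0.08 -0.03] op 0.604 ff 0.0
```

Emit:
{"op": "play_rows", "data": {
  "translation": [
    [0, 0, -0.03],
    [0, 0, -0.03],
    [0, 0, 0],
    [0, 0, 0],
    [0, 0, 0],
    [0, 0, 0],
    [0, 0, 0],
    [0, 0, 0],
    [0, 0, 0],
    [0, 0, 0],
    [0, 0, 0],
    [0.045, 0, 0],
    [0.044, 0, 0],
    [0, 0, 0],
    [0, 0, 0]
  ],
  "delta_rot": [
    [0, 0, 0],
    [0, 0, 0],
    [0, 0, -10],
    [0, 0, -10],
    [0, 0, -10],
    [0, 0, -10],
    [0, 0, -10],
    [0, 0, -10],
    [0, 0, -10],
    [0, 0, -10],
    [0, 0, -10.2],
    [0, 0, 0],
    [0, 0, 0],
    [0, 0, 0],
    [0, 0, 0]
  ],
  "grip": [0.2, 0.2, 0.2, 0.2, 0.2, 0.2, 0.2, 0.2, 0.2, 0.2, 0.2, 0.2, 0.2, 0.2, 0.2]
}}

```text
clock: 13.58
tool_pos: [0.5891, -0.145, 0.1967]
eef_rot: [0.054, 0.999, -0.0, 0.001]
contact_force: [0.5, 0.0, 0.5]
opening: 0.601
finger_force: 0.0
```

```bash
python3 st.py .588 -.1448 .093 83.84; python3 - <<'E'
from h import *
im=r.snapshot("scene"); cv2.imwrite("pics/f.png",cv2.resize(im[130:270,230:390],None,fx=4,fy=4,interpolation=cv2.INTER_CUBIC))
E
```

```text
t 13.57 pos [ 0.5891 -0.145   0.1967] yaz 83.86 zax [ 2.3e-03 -3.0e-04 -1.0e+00] q [ 0.28  0.8  -0.2   1.72  0.24  0.64  1.41] F [0.5 0.  0.5] M [ 0.   -0.    0.03] op 0.601 ff 0.0
tool delta [1.400e-03 1.000e-04 1.037e-01] rz 0.017160538214895382
```

View pics/f.png

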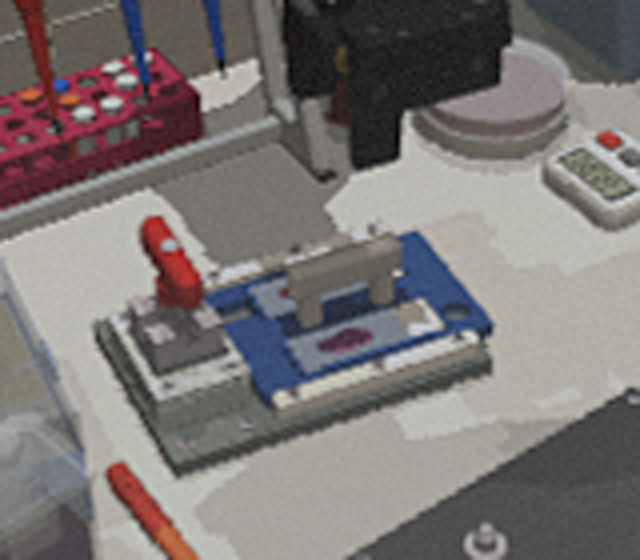

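The picture shows the tee standing crosswise and raised at (172,262), latched, with the carrier still in the dock. I lower onto the handle.

Emit:
{"op": "play_rows", "data": {
  "translation": [
    [0, 0, 0.04],
    [0, 0, 0.04],
    [0, 0, 0.022],
    [0, 0, 0],
    [0, 0, 0],
    [0, 0, 0],
    [0, 0, 0],
    [0, 0, 0],
    [0, 0, 0],
    [0, 0, 0],
    [0, 0, 0],
    [0, 0, 0]
  ],
  "delta_rot": [
    [0, 0, 0],
    [0, 0, 0],
    [0, 0, 0],
    [0, 0, 0],
    [0, 0, 0],
    [0, 0, 0],
    [0, 0, 0],
    [0, 0, 0],
    [0, 0, 0],
    [0, 0, 0],
    [0, 0, 0],
    [0, 0, 0]
  ],
  "grip": [0.2, 0.2, 0.2, 0.2, -1, -1, -1, -1, -1, -1, -1, -1],
  "squeeze": 12
}}

```text
clock: 15.12
tool_pos: [0.5881, -0.1449, 0.0946]
eef_rot: [0.054, 0.999, -0.0, 0.0]
contact_force: [-1.0, -0.4, 5.0]
opening: 0.135
finger_force: 12.0
```

```bash
python3 st.py .588 -.1448 .093 83.84
```

```text
t 15.12 pos [ 0.5881 -0.1449  0.0946] yaz 83.86 zax [ 5.e-04 -2.e-04 -1.e+00] q [ 0.25  0.96 -0.15  1.75  0.28  0.45  1.37] F [-1.  -0.4  5. ] M [ 0.03  0.16 -0.03] op 0.135 ff 12.0
tool delta [0.0001 0.0001 0.0016] rz 0.018451762567977426
```

Emit:
{"op": "play_rows", "data": {
  "translation": [
    [0, 0, -0.001],
    [0, 0, 0],
    [0.008, 0, 0],
    [0.008, 0, 0],
    [0.01, 0, 0],
    [0.012, 0, 0],
    [0.012, 0, 0],
    [0, 0, 0],
    [0, 0, 0]
  ],
  "delta_rot": [
    [0, 0, 0],
    [0, 0, 0],
    [0, 0, 0],
    [0, 0, 0],
    [0, 0, 0],
    [0, 0, 0],
    [0, 0, 0],
    [0, 0, 0],
    [0, 0, 0]
  ],
  "grip": [-1, -1, -1, -1, -1, -1, -1, -1, -1],
  "squeeze": 45
}}

```text
clock: 16.25
tool_pos: [0.5388, -0.1394, 0.0953]
eef_rot: [0.053, 0.999, 0.0, 0.001]
contact_force: [-0.0, -0.4, -3.5]
opening: 0.13
finger_force: 45.0
```

```bash
python3 st.py; python3 - <<'E'
from h import *
im=r.snapshot("scene"); cv2.imwrite("pics/g.png",cv2.resize(im[150:330,240:460],None,fx=3.6,fy=3.3,interpolation=cv2.INTER_CUBIC))
print([ (np.round(d["point"],3),round(d["confidence"],2)) for d in r.look_for("scene","carrier")])
E
```

```text
t 16.25 pos [ 0.5388 -0.1394  0.0953] yaz 83.87 zax [ 0.0012  0.     -1.    ] q [ 0.24  0.92 -0.12  1.91  0.3   0.33  1.35] F [-0.  -0.4 -3.5] M [ 0.01  0.04 -0.02] op 0.13 ff 45.0
[(array([ 0.568, -0.13 ,  0.022]), 0.7), (array([ 0.678, -0.146,  0.088]), 0.56)]
```

Emit:
{"op": "play_rows", "data": {
  "translation": [
    [0, 0, -0.01],
    [0, 0, -0.02],
    [0, 0, -0.02],
    [0, 0, -0.02],
    [0, 0, 0],
    [-0.001, 0.0123, 0],
    [-0.003, 0.025, 0],
    [-0.003, 0.025, 0],
    [-0.003, 0.025, 0],
    [-0.003, 0.025, 0],
    [-0.003, 0.025, 0],
    [-0.002, 0.025, 0],
    [-0.001, 0.025, 0],
    [0, 0.012, 0],
    [0, 0, 0],
    [0, 0, 0]
  ],
  "delta_rot": [
    [0, 0, 0],
    [0, 0, 0],
    [0, 0, 0],
    [0, 0, 0],
    [0, 0, 0],
    [0, 0, 0],
    [0, 0, 0],
    [0, 0, 0],
    [0, 0, 0],
    [0, 0, 0],
    [0, 0, 0],
    [0, 0, -3.2],
    [0, 0, -3.2],
    [0, 0, -3.2],
    [0, 0, -3.1],
    [0, 0, 0]
  ],
  "grip": [-1, -1, -1, -1, -1, -1, -1, -1, -1, -1, -1, -1, -1, -1, -1, -1]
}}

```text
clock: 18.35
tool_pos: [0.5755, 0.0552, 0.1651]
eef_rot: [-0.057, 0.998, -0.001, -0.0]
contact_force: [-0.4, 0.2, -3.9]
opening: 0.131
finger_force: 45.0
```

```bash
python3 st.py .579 .0567 .14 96.54; python3 - <<'E'
from h import *
im=r.snapshot("scene"); t=r.snapshot("top"); cv2.imwrite("pics/s1.png",im); cv2.imwrite("pics/t1.png",t)
cv2.imwrite("pics/h.png",cv2.resize(im[150:330,270:470],None,fx=4,fy=3.33,interpolation=cv2.INTER_CUBIC) if 0 else cv2.resize(im[175:325,285:460],None,fx=4,fy=4,interpolation=cv2.INTER_CUBIC))
E
```

```text
t 18.35 pos [0.5755 0.0552 0.1651] yaz 96.51 zax [-5.0e-04 -1.3e-03 -1.0e+00] q [-0.07  0.82 -0.18  1.82  0.27  0.52  1.26] F [-0.4  0.2 -3.9] M [0.01 0.   0.03] op 0.131 ff 45.0
tool delta [-0.0037  0.0011  0.0251] rz -0.03436106048188492
```

View pics/h.png

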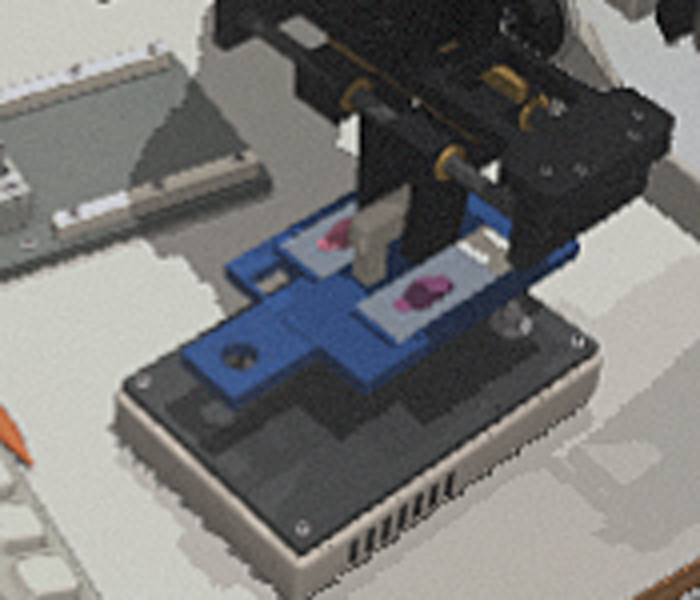

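The picture shows the carrier level above the warmer: tongue hole at (240,357), plate corners at (370,380), (578,240) and (228,268), slot at (272,280), rear pin visible at (515,318). I fit the held carrier against the pins in the same camera.

```bash
python3 - <<'E'
from fit2 import *
H=lambda p:((p[0]+.5)/4-.5+285,(p[1]+.5)/4-.5+175)
C=[(H((240,357)),(90,0,8)),(H((183,355)),(107,-16,8)),(H((236,394)),(107,16,8)),(H((370,378)),(62,42,8)),(H((578,238)),(-62,42,8)),(H((228,267)),(62,-42,8)),(H((272,279)),(50,-24,8))]
wp=[x for x in Wf if x[0]=="scene"]
wt=[x for x in Wf if x[0]=="top"]
for nm,c in(("raw",np.zeros(6)),("corr",q.x[6:12])):
    g=lambda p,z,L:(projc("scene",model([p[0],p[1],z,p[2]],[x[1] for x in L]),c)-np.array([x[0] for x in L])).ravel()
    a=least_squares(lambda p:g(p,.0825,C),(.577,.056,.11),loss="soft_l1",x_scale=.01)
    w=least_squares(lambda p:g(p,0,[(x[1],x[2]) for x in wp]),(.577,.056,.11),x_scale=.01)
    d=least_squares(lambda p:g(p,0,[(x[1],x[2]) for x in D if x[0]=="scene"]),(.587,-.146,-.1),loss="soft_l1",x_scale=.01)
    print(nm,"carrier",a.x.round(4),"warmer",w.x.round(4),"dock",d.x.round(4)); print(a.fun.reshape(-1,2).round(1).tolist())
s=r.get_state(); print(s["tool_pos"])
E
```

```text
raw carrier [0.5761 0.0557 0.1404] warmer [0.5796 0.0582 0.1185] dock [ 0.5898 -0.1411 -0.1093]
[[0.5, -0.4], [-0.1, -0.5], [0.4, 1.5], [-0.4, 0.9], [-0.2, 0.1], [-1.1, -0.3], [0.7, -0.7]]
corr carrier [0.5736 0.0523 0.1383] warmer [0.577  0.0546 0.1165] dock [ 0.5868 -0.146  -0.1106]
[[0.6, -0.5], [0.0, -0.5], [0.4, 1.3], [-0.5, 0.8], [-0.4, 0.2], [-1.0, -0.2], [0.7, -0.7]]
[0.57563488 0.05519677 0.16519263]
```

Emit:
{"op": "play_rows", "data": {
  "translation": [
    [-0.0037, 0.0016, 0.01],
    [0, 0, 0.012],
    [0, 0, 0],
    [0, 0, 0]
  ],
  "delta_rot": [
    [0, 0, 0.5],
    [0, 0, 0],
    [0, 0, 0],
    [0, 0, 0]
  ],
  "grip": [-1, -1, -1, -1]
}}

```text
clock: 18.95
tool_pos: [0.5791, 0.0589, 0.1429]
eef_rot: [-0.053, 0.999, -0.0, -0.0]
contact_force: [0.0, 0.4, -3.6]
opening: 0.135
finger_force: 45.0
```

```bash
python3 st.py .579 .057 .137 96.0; python3 - <<'E'
from h import *
im=r.snapshot("scene"); cv2.imwrite("pics/i.png",cv2.resize(im[175:325,285:460],None,fx=4,fy=4,interpolation=cv2.INTER_CUBIC))
E
```

```text
t 18.95 pos [0.5791 0.0589 0.1429] yaz 96.07 zax [-5.e-04 -0.e+00 -1.e+00] q [-0.08  0.86 -0.17  1.82  0.27  0.49  1.24] F [ 0.   0.4 -3.6] M [ 0.02 -0.    0.02] op 0.135 ff 45.0
tool delta [ 0.0003 -0.0019  0.0059] rz 0.06682279246663825
```

View pics/i.png

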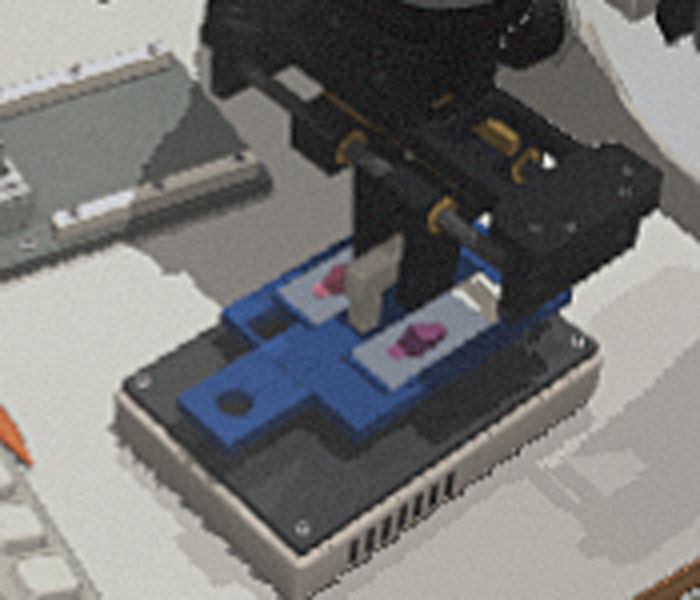

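The carrier now hovers just above the pins, still level, with the slot at (270,325) near the hidden front pin. I shift by the remaining 2 mm and lower slowly.

Emit:
{"op": "play_rows", "data": {
  "translation": [
    [0.0003, -0.0018, 0.003],
    [0, 0, 0.003],
    [0, 0, 0.003],
    [0, 0, 0.002],
    [0, 0, 0],
    [0, 0, 0]
  ],
  "delta_rot": [
    [0, 0, 0],
    [0, 0, 0],
    [0, 0, 0],
    [0, 0, 0],
    [0, 0, 0],
    [0, 0, 0]
  ],
  "grip": [-1, -1, -1, -1, -1, -1]
}}

```text
clock: 19.75
tool_pos: [0.5791, 0.0572, 0.1323]
eef_rot: [-0.053, 0.999, 0.0, 0.0]
contact_force: [-0.7, -0.2, -4.3]
opening: 0.127
finger_force: 45.0
```

```bash
python3 st.py .579 .057 .1226 96.0
```

```text
t 19.75 pos [0.5791 0.0572 0.1323] yaz 96.07 zax [ 2.e-04  1.e-04 -1.e+00] q [-0.09  0.88 -0.16  1.82  0.28  0.46  1.24] F [-0.7 -0.2 -4.3] M [0.08 0.05 0.01] op 0.127 ff 45.0
tool delta [ 0.0002 -0.0001  0.0097] rz 0.06783388966883308
```

Emit:
{"op": "play_rows", "data": {
  "translation": [
    [0, 0, 0.0015],
    [0, 0, 0.0015],
    [0, 0, 0.001],
    [0, 0, 0]
  ],
  "delta_rot": [
    [0, 0, 0],
    [0, 0, 0],
    [0, 0, 0],
    [0, 0, 0]
  ],
  "grip": [-1, -1, -1, -1]
}}

```text
clock: 20.25
tool_pos: [0.579, 0.0571, 0.1281]
eef_rot: [-0.053, 0.999, 0.0, -0.0]
contact_force: [-0.4, 0.6, -3.9]
opening: 0.131
finger_force: 45.0
```

```bash
python3 st.py
```

```text
t 20.25 pos [0.579  0.0571 0.1281] yaz 96.07 zax [-2.e-04  0.e+00 -1.e+00] q [-0.09  0.89 -0.16  1.82  0.28  0.46  1.24] F [-0.4  0.6 -3.9] M [ 0.06  0.02 -0.01] op 0.131 ff 45.0
```

No contact 6 mm below the tip height, so I continue down to the plate.

Emit:
{"op": "play_rows", "data": {
  "translation": [
    [0, 0, 0.0015],
    [0, 0, 0.0015],
    [0, 0, 0.0015],
    [0, 0, 0.001],
    [0, 0, 0],
    [0, 0, 0]
  ],
  "delta_rot": [
    [0, 0, 0],
    [0, 0, 0],
    [0, 0, 0],
    [0, 0, 0],
    [0, 0, 0],
    [0, 0, 0]
  ],
  "grip": [-1, -1, -1, -1, -1, -1]
}}

```text
clock: 21.0
tool_pos: [0.5791, 0.0571, 0.1227]
eef_rot: [-0.053, 0.999, 0.0, 0.0]
contact_force: [-0.0, -0.0, -3.9]
opening: 0.13
finger_force: 45.0
```

```bash
python3 st.py
```

```text
t 21.0 pos [0.5791 0.0571 0.1227] yaz 96.06 zax [ 0.e+00  1.e-04 -1.e+00] q [-0.09  0.9  -0.15  1.82  0.28  0.45  1.24] F [-0.  -0.  -3.9] M [ 0.02  0.03 -0.  ] op 0.13 ff 45.0
```

Emit:
{"op": "play_rows", "data": {
  "translation": [
    [0, 0, 0.0007],
    [0, 0, 0.0007],
    [0, 0, 0.0006],
    [0, 0, 0],
    [0, 0, 0]
  ],
  "delta_rot": [
    [0, 0, 0],
    [0, 0, 0],
    [0, 0, 0],
    [0, 0, 0],
    [0, 0, 0]
  ],
  "grip": [-1, -1, -1, -1, -1]
}}

```text
clock: 21.62
tool_pos: [0.5791, 0.0572, 0.1226]
eef_rot: [-0.053, 0.999, -0.0, 0.0]
contact_force: [-4.7, -0.7, 13.4]
opening: 0.127
finger_force: 45.0
```

```bash
python3 st.py
```

```text
t 21.62 pos [0.5791 0.0572 0.1226] yaz 96.06 zax [ 9.e-04 -2.e-04 -1.e+00] q [-0.09  0.9  -0.15  1.82  0.28  0.44  1.23] F [-4.7 -0.7 13.4] M [-0.09  0.79  0.04] op 0.127 ff 45.0
```

The plate is contacted at exactly the expected height. I relieve the load, open and retreat upward.

Emit:
{"op": "play_rows", "data": {
  "translation": [
    [0, 0, -0.0015],
    [0, 0, 0],
    [0, 0, 0],
    [0, 0, 0],
    [0, 0, 0],
    [0, 0, 0],
    [0, 0, 0],
    [0, 0, -0.02],
    [0, 0, -0.04],
    [0, 0, -0.05],
    [0, 0, -0.05],
    [0, 0, 0],
    [0, 0, 0]
  ],
  "delta_rot": [
    [0, 0, 0],
    [0, 0, 0],
    [0, 0, 0],
    [0, 0, 0],
    [0, 0, 0],
    [0, 0, 0],
    [0, 0, 0],
    [0, 0, 0],
    [0, 0, 0],
    [0, 0, 0],
    [0, 0, 0],
    [0, 0, 0],
    [0, 0, 0]
  ],
  "grip": [-1, 0, 0, 0, 0, 0, 0, 0, 0, 0, 0, 0, 0],
  "squeeze": 20
}}

```text
clock: 23.25
tool_pos: [0.5786, 0.0569, 0.2817]
eef_rot: [-0.053, 0.999, -0.0, -0.0]
contact_force: [-0.4, -0.5, -1.8]
opening: 0.499
finger_force: 0.0
```

```bash
python3 st.py; python3 - <<'E'
from h import *
im=r.snapshot("scene"); cv2.imwrite("pics/j.png",cv2.resize(im[170:325,240:445],None,fx=3.8,fy=3.8,interpolation=cv2.INTER_CUBIC))
E
```

```text
t 23.25 pos [0.5786 0.0569 0.2817] yaz 96.06 zax [-1.e-03 -3.e-04 -1.e+00] q [-0.04  0.66 -0.24  1.72  0.21  0.78  1.3 ] F [-0.4 -0.5 -1.8] M [-0.   -0.03  0.08] op 0.499 ff 0.0
```

View pics/j.png

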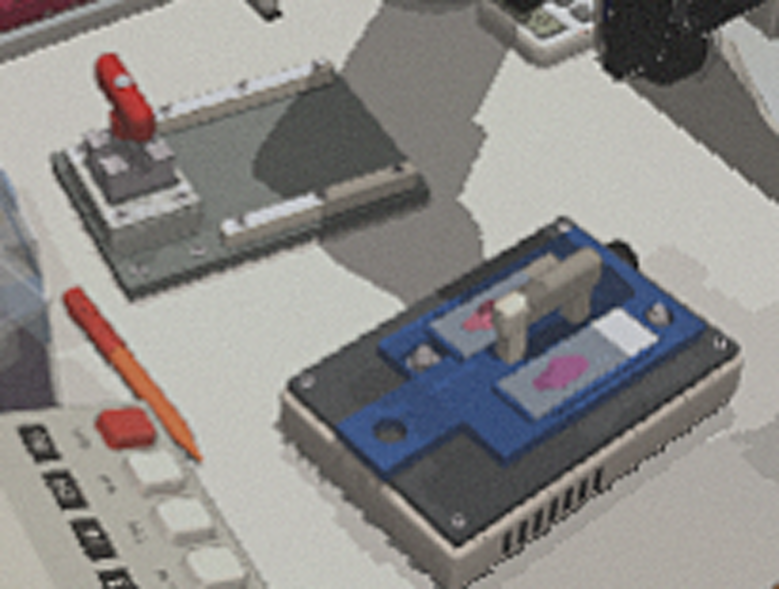

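The carrier lies flat on the hot plate with pins showing in both holes at (424,357) and (658,313). The tee is still latched crosswise at (125,95), and the gripper is clear.

```bash
python3 -c "
from plant import r
print(r.finish_job())"
```

```text
the job is handed in; nothing more can be done
None
```

The job is handed in at about 23 s of the 64 s allowed, with no verdict returned: in the last picture the carrier lies flat on the hot plate with both pins in its holes, the plunger is still latched open, and the gripper is clear.

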